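# Snap the speed knob back onto its D-shaft and set it to the red mark

### The job

The sander's speed controller has lost its dial knob: take the orange knob from the black parts tray, find by feel how it fits the D-shaped shaft, and press it on fully home until it snaps, without ramming or forcing it (a steady push of about 15 N is enough once it is lined up). Then turn it anticlockwise until its white pointer faces the red mark, and let go of it; leave everything else where it is.

Things in the scene. Friction and masses are not known exactly. Their poses are not given: they have to be found in the camera images.
- knob: Loose orange dial knob, 60 g, upright in the tray, bore down. Origin: centre of its underside; z up its axis, x towards its pointer. Round skirt 48 mm across, 14 mm high; on it a bar grip 46 mm long (x), 22 mm wide (y), from 14 to 38 mm above the underside, with a white pointer stripe on top running to the +x end.
- knob_grip (a point): Point on the knob's axis in the middle of the bar grip, 28 mm above the knob's underside; axes as the knob's.
- knob_bore (a point): Mouth of the knob's D-shaped bore, at the centre of its underside (the knob's origin). The bore is 22 mm deep, 17 mm across, its flat on the pointer (+x) side, 4.5 mm from the axis; two snap ridges inside, 2 to 6 mm above the mouth.
- pointer (a point): Pointer end of the bar's top: on the knob, 23 mm from its axis towards +x, 38 mm above its underside.
- controller: Grey speed-controller box, fixed to the bench, 170 (x) by 140 (y) by 50 mm high. Origin: on the bench, right under the shaft that stands at the middle of its top; z up, x towards the red mark. The shaft turns, with a friction of about 0.06 N m; its flat starts 0.4 to 2 rad clockwise (from above) of the red mark, not measured. Its stop lies 0.3 rad anticlockwise past the mark.
- shaft_tip (a point): Tip of the steel shaft, on its axis, 71 mm above the bench; has the box's axes, does not turn. D-shaped from 3 to 17 mm above the box's top (16 mm across, flat 4 mm from the axis, painted blue); above, to 21 mm, a round conical pilot 7.8 to 4 mm wide. The D enters the knob within about 6 degrees only; else the knob's underside rests on the D's top, pilot in the bore.
- shaft_foot (a point): Foot of the shaft, on its axis at the box's top (50 mm above the bench). A brass collar 26 mm wide, 3 mm high: fully home, the knob's underside lies on it, 53 mm above the bench. In the middle of the 14 mm of travel two sprung balls resist with about 10 to 15 N; past 4 mm from home they spring out above the ridges and draw the knob down, with up to 6 N.
- off_mark (a point): The red mark on the dial plate, on the box's top 36 mm from the shaft's axis, towards controller +x.
- tray: Black parts tray, fixed, 240 (x) by 200 (y) mm, walls 18 mm high and 4 mm thick, floor 4 mm; origin under its centre.
- star_knob: Bystander in the tray: yellow three-lobed knob, about 36 mm across, 12 mm high; origin under its centre.
- collar: Bystander in the tray: steel ring 28 mm across, 12 mm high; origin under its centre.
- wood_plug: Bystander in the tray: wooden plug 26 mm across, 16 mm high; origin under its centre.
- glue: Bystander: white glue bottle 56 mm across, 150 mm high; origin under its centre.
- tape_measure: Bystander: yellow tape measure 65 by 32 by 62 mm; origin under its centre.
- drill: Bystander: cordless drill standing on its battery, 180 mm high; origin under the battery.
- strips: Bystander: bundle of wooden strips 300 by 123 by 32 mm; origin under its centre.

How it is judged:
By the outcome, as a careful person would: the job done as asked, in the order asked, and still so for the second after the job is handed in, with the robot touching nothing.
It also fails if it takes over 72 s, if anything falls off the work surface, if the arm or the gripper's body presses on something with over 40 N, if the wrist force passes 120 N, or if a joint passes its speed limit or range.

### The arm

A 6-joint arm with a two-finger parallel gripper is mounted at the origin on the work surface. World frame = base frame: x ahead of the robot, y to its left, z up, the work surface at z = 0. Lengths are in m, angles in rad, forces in N, time in s.
With the tool pointing down it reaches from about 0.425 to 0.95 m from the base axis. Payload 3.5 kg.
Tool frame: the origin (TCP) lies on the centre line of the jaws, within the pads' length; the fingertips stand 14 mm ahead of it and the grasp point (between the pads) lies 5 mm behind it (ctrl.finger_overhang is the distance from the TCP to the fingertips, in m); z points along the fingers, y is the line along which they close (so a half turn about z gives the same grasp; the last joint's range is limited). The gripper opens to 85 mm and grips with 20 to 120 N. Pads are 22 mm wide; open, the fingers measure 114 mm over their backs; the gripper's body (76 mm by 85 mm) begins 54 mm behind the grasp point. The pads swing forward as they close: fully open they stand 13 mm farther back than shut.
Start: joints at [1.055, 0.286, 1.577, -0, 1.279, -0.15], TCP at [0.241, 0.63, 0.245] pointing down, gripper open.
Joint ranges: [-2.77, 2.77], [-0.9, 2.22], [0.21, 2.48], [-1.53, 4.67], [0.24, 2.81], [-2.84, 2.84]. Speed limits (rad/s): [2.79, 2.79, 3.14, 3.14, 3.14, 3.14].

### API

Orientations are given as a unit quaternion [x, y, z, w].
In Python, from plant import ctrl gives the robot as it stands.
- The arm moves only by the tool send_rows, never from a script. Its argument "moves" is text: rows parted by semicolons, each of 7 numbers parted by spaces: the turn, a rotation vector about the tool's x, y, z in units of 360 degrees (1.0 is 360 degrees), then the shift along the tool's x, y, z in units of 20 cm (1.0 is 20 cm), then the gripper's target within -1 to 1 (fully open at 1, half-way at 0, shut at -1). A call has 1 to 12 rows; each row is the pose to reach, as a shift and turn from the pose commanded when the call began, along the tool's axes at that moment, turning the shorter way round; what a row does not reach only later rows make up. A row lasts 1/8 s, in which the tool goes at most 62.5 mm and 10.7 degrees, less where a joint would pass 70% of its speed; a pose out of reach is approached as far as the arm can. A call with a number of a shift or a turn outside -1 to 1 is refused whole. A call with a gripper value outside its range is refused whole. The fingers move at their own pace and stop on an object; "newtons" is the grip in N (left out, the last holds). Time passes only in rows, so rows that repeat a pose let the fingers close. It gives the time, the measured TCP pose, the force, the opening and the grip force at its end, in the units of the state.
- ctrl.get_state(): the state, without advancing time (a new reading comes with each control period).
- ctrl.read_camera(name): name is "side" or "top" or "wrist"; returns a dict with "image" (384x512x3 uint8, red, green, blue), "fovy" (degrees; the focal length in pixels is half the picture's height over the tangent of half this angle, whatever the lens; pixels are square), "cx", "cy" (the principal point, pixels), "extrinsics" (4x4, takes a point from camera to world coordinates). Camera axes: x right, y up, looking along -z (the intrinsics and any distortion apply to the point x, -y, -z); pixel columns grow to the right and rows downward; lengths in m; the calibration is good to about 2 mm. The wrist camera is an equidistant fisheye: a pixel r from the principal point sees the ray r / f radians off the axis. A picture is of the moment at which its call begins. There is no depth.
- ctrl.sign_off(): hands the job in; it is judged then, once.
The state is a dict: "time": time; "qpos": joint angles; "dq": joint speeds; "joint_efforts": joint torques, N m; "eef_pos": TCP position; "tcp_rot": TCP orientation; "contact_force": force on the tool from outside, world axes, zero at the start; "wrist_torque": the same for the moment, N m; "opening": opening from 0.0 (shut) to 1.0 (fully open); "finger_force": force on a finger pad.
Only numpy, scipy, OpenCV 4.12 (cv2) and the standard library are available. Lean on these libraries where they do the work, as an engineer would, in place of code of your own. Each camera call takes 0.05 s, during which the arm holds its last target. There are 200 camera calls.

## Working session

There is one attempt and no reset: what is moved stays moved. The work goes in short steps, Python scripts to look and compute and a tool call to move; the robot and the scene stay as the last step left them, time stands still between calls to the robot, and variables do not carry over. Pictures are saved under pics/ and viewed, at most 10 in all, crops included, and the job is handed in when it is done.

Besides the shell and the picture viewer there is one more tool, called after "Request:" by a JSON object that holds its "fn" and its "kwargs". send_rows: Moves the arm, as the interface text tells. Its arguments: {"type":"object","properties":{"moves":{"type":"string"},"newtons":{"type":"number"}},"required":["moves"]}

```bash
mkdir -p pics; cat > h.py <<'E'
from plant import ctrl
import numpy as np, cv2
from scipy.spatial.transform import Rotation as R
def snap(n,out):
    c=ctrl.read_camera(n); cv2.imwrite(out,c["image"][:,:,::-1]); np.save(out+'.npy',np.array([c["fovy"],c["cx"],c["cy"],*np.array(c["extrinsics"]).ravel()])); return c
def ray(out,u,v,fish=False):
    a=np.load(out+'.npy'); E=a[3:].reshape(4,4); f=192/np.tan(np.radians(a[0]/2))
    x,y=(u-a[1])/f,(v-a[2])/f
    if fish:
        r=np.hypot(x,y); s=np.sin(r)/max(r,1e-9); d=np.array([x*s,y*s,np.cos(r)])
    else: d=np.array([x,y,1])
    d=E[:3,:3]@(d*[1,-1,-1]); return E[:3,3],d
def onz(out,u,v,z,fish=False):
    o,d=ray(out,u,v,fish); return o+d*(z-o[2])/d[2]
E
python3 - <<'E'
from h import *
ims=[]
for n in("top","side","wrist"):
    c=snap(n,f"pics/{n}0.png"); print(n,c["fovy"],c["cx"],c["cy"],np.array(c["extrinsics"]).round(3).tolist())
    cv2.imwrite(f"pics/{n}0v.png",cv2.resize(c["image"][:,:,::-1],(800,600)))
s=ctrl.get_state();print(s)
E
```

```text
top 44.08477693769759 258.39773132489614 186.77606043132022 [[-0.01, 0.991, -0.134, 0.332], [-1.0, -0.01, 0.001, -0.034], [-0.0, 0.134, 0.991, 1.665], [0.0, 0.0, 0.0, 1.0]]
side 56.718486013721034 254.95600925003475 192.20112661811106 [[0.72, 0.47, -0.511, -0.004], [-0.694, 0.485, -0.531, -0.571], [-0.001, 0.737, 0.676, 0.771], [0.0, 0.0, 0.0, 1.0]]
wrist 65.70646984690485 256.51779233172095 190.01361126120568 [[0.358, -0.897, -0.258, 0.174], [0.934, 0.344, 0.101, 0.655], [-0.002, -0.277, 0.961, 0.372], [0.0, 0.0, 0.0, 1.0]]
{'time': 0.15, 'qpos': array([ 1.05500092e+00,  2.87024824e-01,  1.57782480e+00,  3.33276135e-06,
        1.27859431e+00, -1.49992135e-01]), 'dq': array([-0.00179003, -0.00557133, -0.00474298,  0.00128757,  0.00173829,
       -0.0013059 ]), 'joint_efforts': array([ 2.52952905e-04, -4.06600535e+01, -2.93141860e+01, -1.62592578e-04,
        3.93613649e-03, -1.27134851e-05]), 'eef_pos': array([0.24117602, 0.62993303, 0.24423175]), 'tcp_rot': array([ 1.81883968e-01,  9.83319564e-01, -8.74302325e-04, -3.03987933e-04]), 'contact_force': array([-0.41957152, -0.44186343,  0.03947702]), 'wrist_torque': array([-0.03633243, -0.02298354, -0.04304939]), 'finger_force': 0.0, 'opening': 1.0011363614321456}
```

View pics/top0v.png

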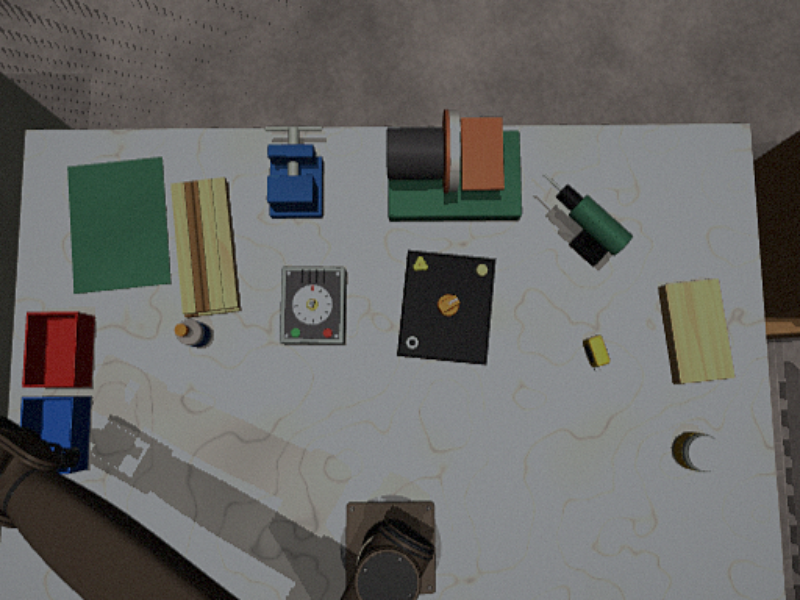

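View pics/side0v.png

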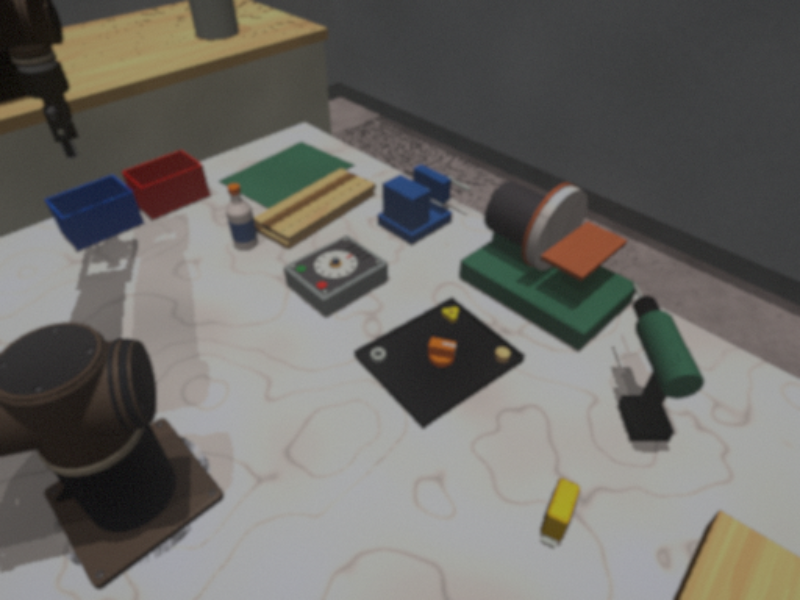

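```bash
python3 - <<'E'
from h import *
im=cv2.imread("pics/top0.png")
a=cv2.resize(im[170:220,262:312],(400,400),interpolation=cv2.INTER_CUBIC)
b=cv2.resize(im[170:220,175:225],(400,400),interpolation=cv2.INTER_CUBIC)
cv2.imwrite("pics/crop1.png",np.hstack([b,a]))
print("knob",onz("pics/top0.png",286.7,195.2,.042),"shaft",onz("pics/top0.png",199.7,194.5,.068))
print("tray c",[onz("pics/top0.png",u*.64,v*.64,.018).round(3).tolist() for u,v in((408,251),(495,258),(487,364),(397,356))])
print("box",[onz("pics/top0.png",u*.64,v*.64,.05).round(3).tolist() for u,v in((281,266),(346,266),(346,345),(280,345))])
E
```

```text
knob [ 0.52087842 -0.1331692   0.042     ] shaft [0.52316904 0.16339403 0.068     ]
tray c [[0.647, -0.047, 0.018], [0.629, -0.243, 0.018], [0.391, -0.219, 0.018], [0.411, -0.02, 0.018]]
box [[0.61, 0.235, 0.05], [0.609, 0.091, 0.05], [0.434, 0.091, 0.05], [0.436, 0.235, 0.05]]
```

View pics/crop1.png

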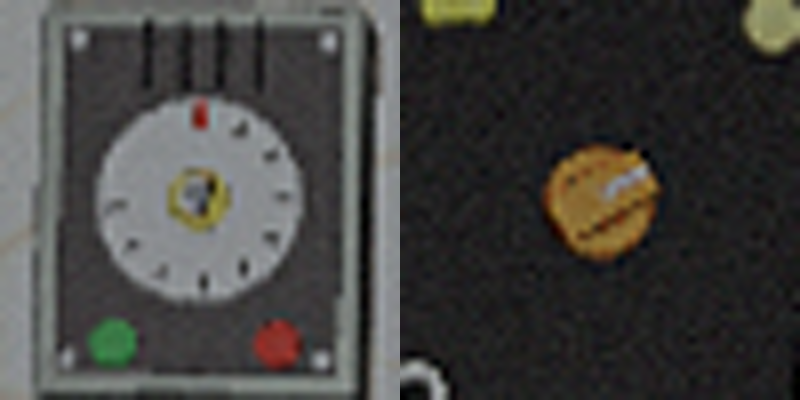

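```bash
cat >> h.py <<'E'
def plan(p,psi,frm=None):
    """shift/turn units to reach p with tool x at world yaw psi(deg), pointing down"""
    s=ctrl.get_state(); Rt=R.from_quat(s["tcp_rot"]); p0=np.array(s["eef_pos"])
    c,sn=np.cos(np.radians(psi)),np.sin(np.radians(psi))
    Rg=R.from_matrix(np.array([[c,sn,0],[sn,-c,0],[0,0,-1]]))
    print("t",round(s["time"],2),"pos",p0.round(4),"psi",np.degrees(np.arctan2(*Rt.as_matrix()[[1,0],[0,0]])).round(2),"F",np.round(s["contact_force"],1),"open",round(s["opening"],3),"ff",round(s["finger_force"],1))
    print("turn",((Rt.inv()*Rg).as_rotvec()/(2*np.pi)).round(4),"shift",(Rt.inv().apply(np.array(p)-p0)/.2).round(4))
E
python3 - <<'E'
from h import *
plan([.523,.163,.245],118)
E
```

```text
t 0.15 pos [0.2412 0.6299 0.2442] psi 159.04 F [-0.4 -0.4  0. ] open 1.001 ff 0.0
turn [-3.00e-04  1.00e-04  1.14e-01] shift [-2.1510e+00 -1.6762e+00 -1.4000e-03]
```

Request:
{"fn": "send_rows", "kwargs": {"moves": "0 0 0 -1 -0.78 0 1;0 0 0 -1 -0.78 0 1;0 0 0 -1 -0.78 0 1;0 0 0 -1 -0.78 0 1;0 0 0 -1 -0.78 0 1"}}

```text
time: 0.78
eef_pos: [0.3741, 0.4101, 0.2451]
tcp_rot: [0.185, 0.983, -0.0, 0.0]
contact_force: [-0.6, -0.1, 0.6]
opening: 1.0
finger_force: 0.0
```

Request:
{"fn": "send_rows", "kwargs": {"moves": "0 0 0.114 -1 -0.78 0 1;0 0 0.114 -1 -0.78 0 1;0 0 0.114 -1 -0.78 0 1;0 0 0.114 -1 -0.78 0 1;0 0 0.114 -1 -0.78 0 1"}}

```text
time: 1.4
eef_pos: [0.5049, 0.1937, 0.2452]
tcp_rot: [0.517, 0.856, -0.0, 0.0]
contact_force: [-0.6, -0.2, 0.5]
opening: 0.999
finger_force: 0.0
```

```bash
python3 - <<'E'
from h import *
plan([.523,.163,.2],118)
E
```

```text
t 1.4 pos [0.5049 0.1937 0.2452] psi 117.72 F [-0.6 -0.2  0.5] open 0.999 ff 0.0
turn [-0.      0.     -0.0008] shift [-0.1778  0.0089  0.2259]
```

Request:
{"fn": "send_rows", "kwargs": {"moves": "0 0 0 -0.18 0.01 0.37 1;0 0 0 -0.18 0.01 0.37 1;0 0 0 -0.18 0.01 0.37 1;0 0 0 -0.18 0.01 0.37 1"}}

```text
time: 1.9
eef_pos: [0.5226, 0.1664, 0.1731]
tcp_rot: [0.514, 0.858, 0.001, 0.001]
contact_force: [0.1, 0.8, 1.3]
opening: 1.001
finger_force: 0.0
```

```bash
python3 - <<'E'
from h import *
c=snap("wrist","pics/w1.png"); cv2.imwrite("pics/w1v.png",cv2.resize(c["image"][:,:,::-1],(800,600),interpolation=cv2.INTER_CUBIC))
plan([.523,.163,.17],118)
# predicted pixel of shaft tip
a=np.load("pics/w1.png.npy");E=a[3:].reshape(4,4);f=192/np.tan(np.radians(a[0]/2))
for P in([.523,.163,.071],[.559,.163,.05],[.523,.163,.05]):
    q=E[:3,:3].T@(np.array(P)-E[:3,3])*[1,-1,-1];r=np.hypot(q[0],q[1]);t=np.arctan2(r,q[2]);print(a[1:3]+f*t*q[:2]/r)
E
```

```text
t 1.95 pos [0.5228 0.1663 0.1734] psi 118.09 F [1.1 0.1 0.5] open 1.002 ff 0.0
turn [0.0005 0.0001 0.0002] shift [-0.015  -0.007   0.0171]
[255.96151764 198.84673313]
[291.13802468 209.50357914]
[255.93759475 191.55300382]
```

View pics/w1v.png

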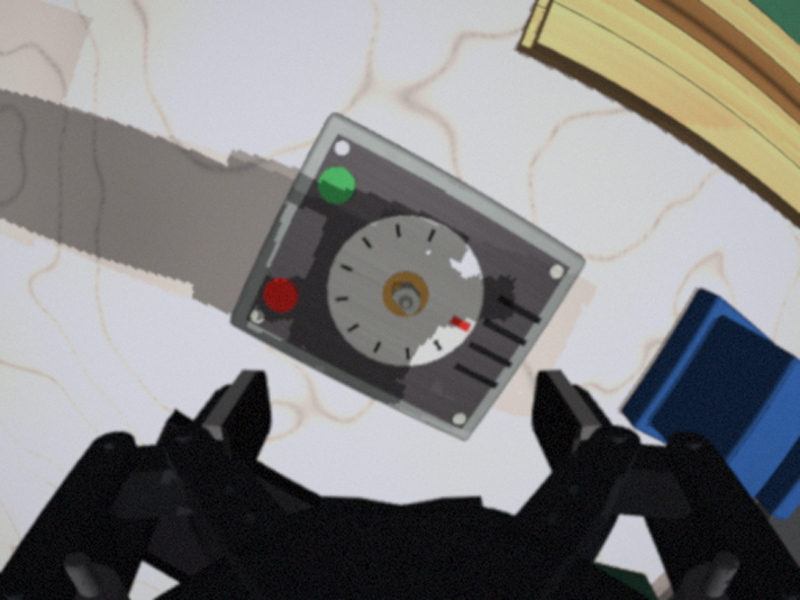

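```bash
python3 - <<'E'
from h import *
im=cv2.imread("pics/w1.png")[130:245,205:315]
cv2.imwrite("pics/crop2.png",cv2.resize(np.clip(im.astype(float)*1.5,0,255).astype(np.uint8)[20:95,15:100],(680,600),interpolation=cv2.INTER_CUBIC))
E
```

```text
(no output)
```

View pics/crop2.png

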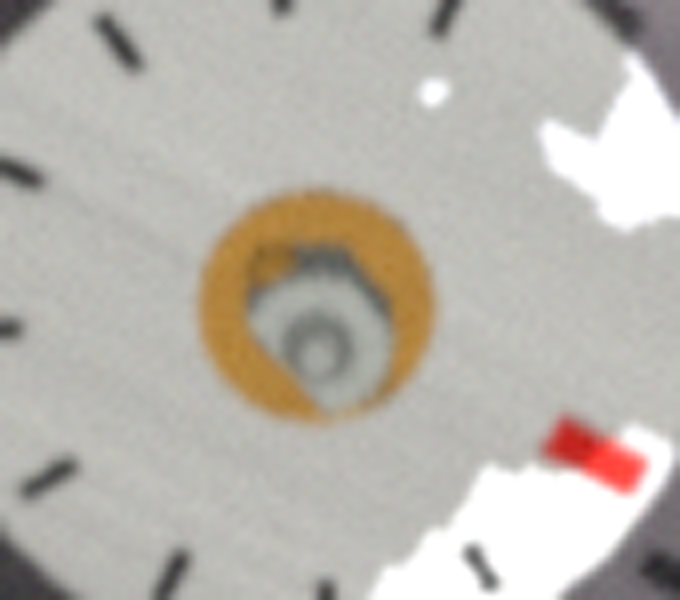

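```bash
python3 - <<'E'
from h import *
g=lambda u,v,z:onz("pics/w1.png",220+u/8,150+v/8,z,True)
C=g(318,307,.053);T=g(319,353,.071);M=g(595,455,.05)
a=g(252,312,.067);b=g(325,412,.067)
print(C,T,M,M-C,np.degrees(np.arctan2(*(M-C)[[1,0]])))
d=b-a;n=np.array([-d[1],d[0]]);n/=np.hypot(*n);m=(a+b)/2-T;
if n@m[:2]<0:n=-n
print(a,b,np.hypot(*d[:2]),"flat dist",n@m[:2],"yaw",np.degrees(np.arctan2(n[1],n[0])))
print([g(u,v,.05).round(3).tolist() for u,v in [((232-343.75)*5.12,(322-234.4)*5.12),((585-343.75)*5.12,(262-234.4)*5.12)]])
plan([.521,-.133,.17],118)
E
```

```text
[0.52415324 0.1678729  0.053     ] [0.52391135 0.16803401 0.071     ] [0.56034148 0.16654847 0.05      ] [ 0.03618824 -0.00132443 -0.003     ] -2.0959899796464923
[0.51639544 0.16763255 0.067     ] [0.52811454 0.16164079 0.067     ] 0.013162016869101947 flat dist 0.0037789279000427904 yaw -117.07982061450672
[[0.441, 0.103, 0.05], [0.608, 0.234, 0.05]]
t 1.95 pos [0.5228 0.1663 0.1734] psi 118.09 F [1.1 0.1 0.5] open 1.002 ff 0.0
turn [0.0005 0.0001 0.0002] shift [-1.316  -0.7127  0.016 ]
```

Request:
{"fn": "send_rows", "kwargs": {"moves": "0 0 0 -0.66 -0.36 0 1;0 0 0 -0.66 -0.36 0 1;0 0 0 -0.66 -0.36 0 1"}}

```text
time: 2.33
eef_pos: [0.5213, 0.0128, 0.1736]
tcp_rot: [0.516, 0.857, 0.001, 0.002]
contact_force: [-0.8, 0.8, 0.0]
opening: 1.001
finger_force: 0.0
```

Request:
{"fn": "send_rows", "kwargs": {"moves": "0 0 0 -0.66 -0.36 0.15 1;0 0 0 -0.66 -0.36 0.15 1;0 0 0 -0.66 -0.36 0.15 1;0 0 0 -0.66 -0.36 0.15 1"}}

```text
time: 2.82
eef_pos: [0.5196, -0.1371, 0.1427]
tcp_rot: [0.516, 0.857, 0.0, 0.001]
contact_force: [0.6, 0.4, -0.6]
opening: 1.002
finger_force: 0.0
```

```bash
python3 - <<'E'
from h import *
c=snap("wrist","pics/w2.png"); im=c["image"][:,:,::-1]
cv2.imwrite("pics/w2v.png",cv2.resize(im[120:300,150:390],(800,600),interpolation=cv2.INTER_CUBIC))
plan([.521,-.133,.14],118)
E
```

```text
t 2.88 pos [ 0.5196 -0.1359  0.1427] psi 117.93 F [ 0.1 -0.3  0.3] open 1.0 ff 0.0
turn [ 0.0003  0.0002 -0.0002] shift [0.0093 0.0131 0.0137]
```

View pics/w2v.png

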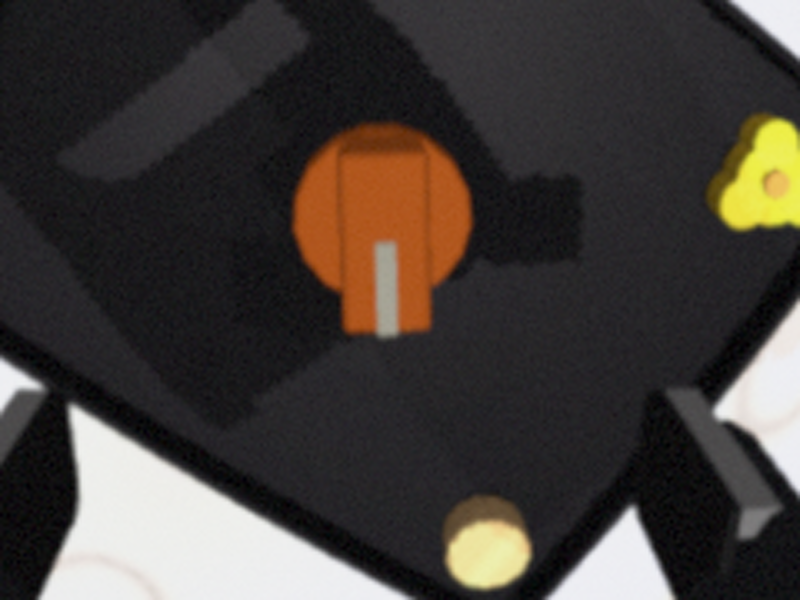

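```bash
python3 - <<'E'
from h import *
g=lambda u,v:onz("pics/w2.png",150+u*.3,120+v*.3,.042,True)
A,B,C,D=[g(*p) for p in((339,152),(427,152),(432,331),(343,332))]
c=(A+B+C+D)/4;d=(C+D-A-B)/2
psi=np.degrees(np.arctan2(d[1],d[0]))
print(c,np.hypot(*d[:2]),np.hypot(*(B-A)[:2]),"pointer yaw",psi)
plan([c[0],c[1],.027],psi+180)
E
```

```text
[ 0.52438195 -0.13241303  0.042     ] 0.045416222206374146 0.020752355425618315 pointer yaw -60.30504625289608
t 2.88 pos [ 0.5196 -0.1359  0.1427] psi 117.93 F [ 0.1 -0.3  0.3] open 1.0 ff 0.0
turn [ 0.0003  0.0002 -0.0049] shift [0.0047 0.0284 0.5787]
```

Request:
{"fn": "send_rows", "kwargs": {"moves": "0 0 -0.005 0.005 0.028 0.25 1;0 0 -0.005 0.005 0.028 0.5 1;0 0 -0.005 0.005 0.028 0.533 1;0 0 -0.005 0.005 0.028 0.533 1;0 0 -0.005 0.005 0.028 0.533 -1;0 0 -0.005 0.005 0.028 0.533 -1;0 0 -0.005 0.005 0.028 0.533 -1;0 0 -0.005 0.005 0.028 0.533 -1;0 0 -0.005 0.005 0.028 0.533 -1;0 0 -0.005 0.005 0.028 0.533 -1;0 0 -0.005 0.005 0.028 0.533 -1;0 0 -0.005 0.005 0.028 0.533 -1", "newtons": 45}}

```text
time: 4.38
eef_pos: [0.524, -0.1325, 0.0356]
tcp_rot: [0.502, 0.865, 0.0, 0.001]
contact_force: [-0.1, -0.4, 5.3]
opening: 0.243
finger_force: 45.1
```

```bash
python3 - <<'E'
from h import *
print(ctrl.finger_overhang); plan([.5235,-.1325,.18],65)
E
```

```text
0.014
t 4.38 pos [ 0.524  -0.1325  0.0356] psi 119.8 F [-0.1 -0.4  5.3] open 0.243 ff 45.1
turn [2.000e-04 1.000e-04 1.522e-01] shift [ 4.000e-04 -1.500e-03 -7.219e-01]
```

Request:
{"fn": "send_rows", "kwargs": {"moves": "0 0 0 0 0 -0.3 -1;0 0 0.03 0 0 -0.6 -1;0 0 0.06 0 0 -0.6 -1;0 0 0.09 0 0 -0.6 -1;0 0 0.12 0 0 -0.6 -1;0 0 0.152 0 0 -0.6 -1;0 0 0.152 0 0 -0.6 -1"}}

```text
time: 5.25
eef_pos: [0.5226, -0.1319, 0.1538]
tcp_rot: [0.843, 0.538, -0.001, -0.001]
contact_force: [0.0, -0.9, -0.1]
opening: 0.246
finger_force: 44.4
```

```bash
python3 - <<'E'
from h import *
plan([.524,.168,.13],65)
E
```

```text
t 5.25 pos [ 0.5226 -0.1319  0.1538] psi 65.14 F [ 0.  -0.9 -0.1] open 0.246 ff 44.4
turn [-0.0003  0.      0.0004] shift [ 1.3634 -0.6239  0.12  ]
```

Request:
{"fn": "send_rows", "kwargs": {"moves": "0 0 0 0.68 -0.312 0 -1;0 0 0 0.68 -0.312 0 -1;0 0 0 0.68 -0.312 0 -1"}}

```text
time: 5.62
eef_pos: [0.5231, 0.0202, 0.1541]
tcp_rot: [0.842, 0.54, -0.0, -0.001]
contact_force: [-0.0, -0.6, -0.7]
opening: 0.25
finger_force: 44.4
```

Request:
{"fn": "send_rows", "kwargs": {"moves": "0 0 0 0.683 -0.312 0.12 -1;0 0 0 0.683 -0.312 0.12 -1;0 0 0 0.683 -0.312 0.12 -1;0 0 0 0.683 -0.312 0.12 -1;0 0 0 0.683 -0.312 0.12 -1"}}

```text
time: 6.25
eef_pos: [0.5249, 0.1671, 0.1305]
tcp_rot: [0.843, 0.538, -0.0, 0.0]
contact_force: [-0.0, -0.7, 0.8]
opening: 0.247
finger_force: 44.4
```

```bash
python3 - <<'E'
from h import *
c=snap("wrist","pics/w3.png"); im=c["image"][:,:,::-1]
cv2.imwrite("pics/w3v.png",cv2.resize(im[144:384,96:416],(800,600),interpolation=cv2.INTER_CUBIC))
plan([.524,.168,.13],65)
E
```

```text
t 6.3 pos [0.5251 0.1667 0.1307] psi 65.08 F [ 0.1 -0.2 -0. ] open 0.247 ff 44.4
turn [0.     0.0001 0.0002] shift [ 0.0036 -0.0077  0.0036]
```

View pics/w3v.png

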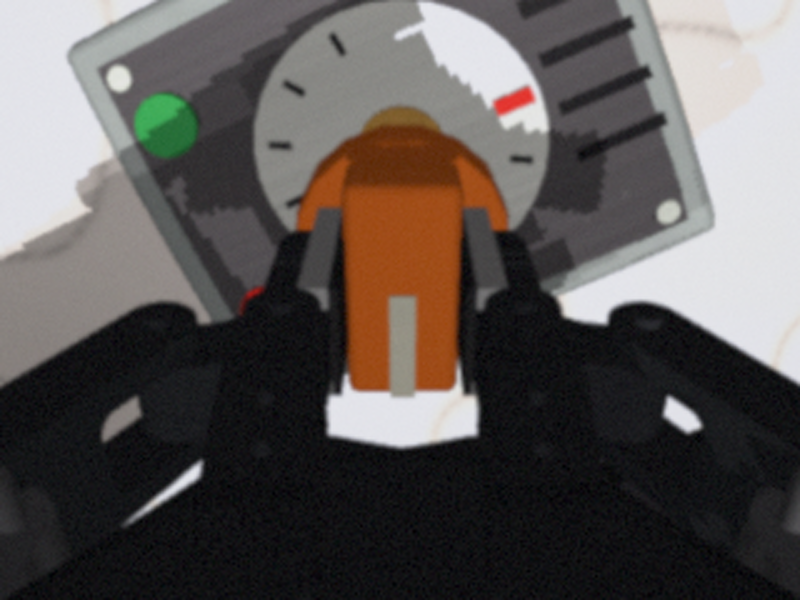

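```bash
python3 - <<'E'
from h import *
g=lambda u,v,z:onz("pics/w3.png",96+u*.4,144+v*.4,z,True)
A,B,C,D=[g(*p,.1371) for p in((345,185),(464,185),(458,388),(348,390))]
c=(A+B+C+D)/4;d=(C+D-A-B)/2
print(c,np.hypot(*d[:2]),np.hypot(*(B-A)[:2]),"pointer yaw",np.degrees(np.arctan2(d[1],d[0])), "mark",g(514,100,.05))
S=g(402,294,.1371);E=g(403,396,.1371);print("stripe yaw",np.degrees(np.arctan2(*(E-S)[[1,0]])))
plan([.524,.168,.13],65)
cc=[g(u,v,.05).round(4).tolist() for u,v in((73,55),(712,222))];print(cc)
E
```

```text
[0.52413415 0.16690768 0.1371    ] 0.04463161488849087 0.02096140062695844 pointer yaw -115.18656156576493 mark [0.55982832 0.16640554 0.05      ]
stripe yaw -114.3873081112775
t 6.3 pos [0.5251 0.1667 0.1307] psi 65.08 F [ 0.1 -0.2 -0. ] open 0.247 ff 44.4
turn [0.     0.0001 0.0002] shift [ 0.0036 -0.0077  0.0036]
[[0.4448, 0.2358, 0.05], [0.6049, 0.1002, 0.05]]
```

Request:
{"fn": "send_rows", "kwargs": {"moves": "0 0 0 0.005 -0.003 0.06 -1;0 0 0 0.005 -0.003 0.11 -1;0 0 0 0.005 -0.003 0.14 -1;0 0 0 0.005 -0.003 0.155 -1;0 0 0 0.005 -0.003 0.155 -1"}}

```text
time: 6.92
eef_pos: [0.5248, 0.1688, 0.0995]
tcp_rot: [0.843, 0.538, -0.0, -0.0]
contact_force: [-0.3, 0.3, -0.0]
opening: 0.247
finger_force: 44.4
```

Request:
{"fn": "send_rows", "kwargs": {"moves": "0 0 0 0 0 0.005 -1;0 0 0 0 0 0.01 -1;0 0 0 0 0 0.01 -1"}}

```text
time: 7.3
eef_pos: [0.5249, 0.1689, 0.0978]
tcp_rot: [0.843, 0.538, 0.0, 0.0]
contact_force: [-0.1, 0.6, -0.2]
opening: 0.246
finger_force: 44.4
```

Request:
{"fn": "send_rows", "kwargs": {"moves": "0 0 0 -0.005 0 0.005 -1;0 0 0 -0.005 0 0.01 -1;0 0 0 -0.005 0 0.01 -1"}}

```text
time: 7.68
eef_pos: [0.5246, 0.1679, 0.0958]
tcp_rot: [0.843, 0.538, 0.0, 0.0]
contact_force: [0.7, 1.8, -1.4]
opening: 0.246
finger_force: 44.4
```

Request:
{"fn": "send_rows", "kwargs": {"moves": "0 0 0 0 0 0.005 -1;0 0 0 0 0 0.01 -1;0 0 0 0 0 0.01 -1"}}

```text
time: 8.05
eef_pos: [0.5246, 0.168, 0.0937]
tcp_rot: [0.843, 0.538, 0.0, 0.0]
contact_force: [0.6, 0.1, -1.3]
opening: 0.251
finger_force: 44.4
```

Request:
{"fn": "send_rows", "kwargs": {"moves": "0 0 0 0 0 0.005 -1;0 0 0 0 0 0.01 -1;0 0 0 0 0 0.01 -1"}}

```text
time: 8.43
eef_pos: [0.5247, 0.1679, 0.0918]
tcp_rot: [0.843, 0.538, 0.0, 0.0]
contact_force: [1.3, 0.1, -0.3]
opening: 0.245
finger_force: 44.5
```

Request:
{"fn": "send_rows", "kwargs": {"moves": "0 0 0 0 0 0.005 -1;0 0 0 0 0 0.01 -1;0 0 0 0 0 0.015 -1;0 0 0 0 0 0.015 -1"}}

```text
time: 8.93
eef_pos: [0.5251, 0.1681, 0.0901]
tcp_rot: [0.843, 0.538, 0.001, 0.0]
contact_force: [-1.0, 1.0, 5.3]
opening: 0.243
finger_force: 45.3
```

Request:
{"fn": "send_rows", "kwargs": {"moves": "0 0 0 0 0 0.005 -1;0 0 0 0 0 0.01 -1;0 0 0 0 0 0.01 -1"}}

```text
time: 9.3
eef_pos: [0.5245, 0.1679, 0.0862]
tcp_rot: [0.843, 0.538, 0.001, 0.0]
contact_force: [3.5, 1.0, -3.5]
opening: 0.247
finger_force: 44.1
```

Request:
{"fn": "send_rows", "kwargs": {"moves": "0 0 0 0 0 0.005 -1;0 0 0 0 0 0.01 -1;0 0 0 0 0 0.01 -1"}}

```text
time: 9.68
eef_pos: [0.5246, 0.1679, 0.0847]
tcp_rot: [0.843, 0.538, 0.0, 0.0]
contact_force: [2.3, 0.2, -2.2]
opening: 0.248
finger_force: 44.4
```

Request:
{"fn": "send_rows", "kwargs": {"moves": "0 0 0 0 0 0.005 -1;0 0 0 0 0 0.01 -1;0 0 0 0 0 0.01 -1"}}

```text
time: 10.05
eef_pos: [0.5247, 0.168, 0.0845]
tcp_rot: [0.843, 0.538, -0.0, -0.0]
contact_force: [-0.8, 0.2, 9.0]
opening: 0.246
finger_force: 45.6
```

Request:
{"fn": "send_rows", "kwargs": {"moves": "0 0 0 0 0 0.005 -1;0 0 0 0 0 0.005 -1"}}

```text
time: 10.3
eef_pos: [0.5248, 0.168, 0.0845]
tcp_rot: [0.843, 0.538, -0.0, -0.0]
contact_force: [-3.0, -0.3, 12.5]
opening: 0.248
finger_force: 46.2
```

Request:
{"fn": "send_rows", "kwargs": {"moves": "0 0 0 0 0 -0.01 -1;0 0 -0.02 0 0 -0.01 -1;0 0 -0.04 0 0 -0.01 -1;0 0 -0.06 0 0 -0.01 -1;0 0 -0.08 0 0 -0.01 -1;0 0 -0.1 0 0 -0.01 -1;0 0 -0.12 0 0 -0.01 -1;0 0 -0.14 0 0 -0.01 -1;0 0 -0.14 0 0 -0.01 -1"}}

```text
time: 11.42
eef_pos: [0.5246, 0.1677, 0.0846]
tcp_rot: [0.533, 0.846, -0.0, 0.0]
contact_force: [0.2, -0.1, 5.5]
opening: 0.246
finger_force: 45.2
```

```bash
python3 - <<'E'
from h import *
plan([.5247,.168,.0845],178.5);print(ctrl.get_state()["wrist_torque"])
E
```

```text
t 11.43 pos [0.5246 0.1677 0.0846] psi 115.54 F [ 0.2 -0.1  5.5] open 0.246 ff 45.2
turn [-1.000e-04  0.000e+00 -1.749e-01] shift [0.001  0.0011 0.0003]
[-0.1241797  -0.07955583  0.01038198]
```

Request:
{"fn": "send_rows", "kwargs": {"moves": "0 0 -0.02 0 0 0 -1;0 0 -0.04 0 0 0 -1;0 0 -0.06 0 0 0 -1;0 0 -0.08 0 0 0 -1;0 0 -0.1 0 0 0 -1;0 0 -0.12 0 0 0 -1;0 0 -0.14 0 0 0 -1;0 0 -0.16 0 0 0 -1;0 0 -0.175 0 0 0 -1;0 0 -0.175 0 0 0 -1;0 0 -0.175 0 0 0 -1"}}

```text
time: 12.8
eef_pos: [0.5247, 0.1676, 0.0845]
tcp_rot: [0.014, 1.0, -0.0, 0.0]
contact_force: [0.8, -1.4, 5.9]
opening: 0.247
finger_force: 45.2
```

```bash
python3 - <<'E'
from h import *
c=snap("wrist","pics/w4.png"); im=c["image"][:,:,::-1]
cv2.imwrite("pics/w4v.png",cv2.resize(im[144:384,96:416],(800,600),interpolation=cv2.INTER_CUBIC))
plan([.5247,.168,.0845],178.5);print(ctrl.get_state()["wrist_torque"])
E
```

```text
t 12.85 pos [0.5247 0.1676 0.0846] psi 178.45 F [-0.1 -1.8  5.1] open 0.247 ff 45.2
turn [-0.0001  0.     -0.0001] shift [0.0002 0.0021 0.0003]
[-0.17735652 -0.08813445 -0.00691184]
```

View pics/w4v.png

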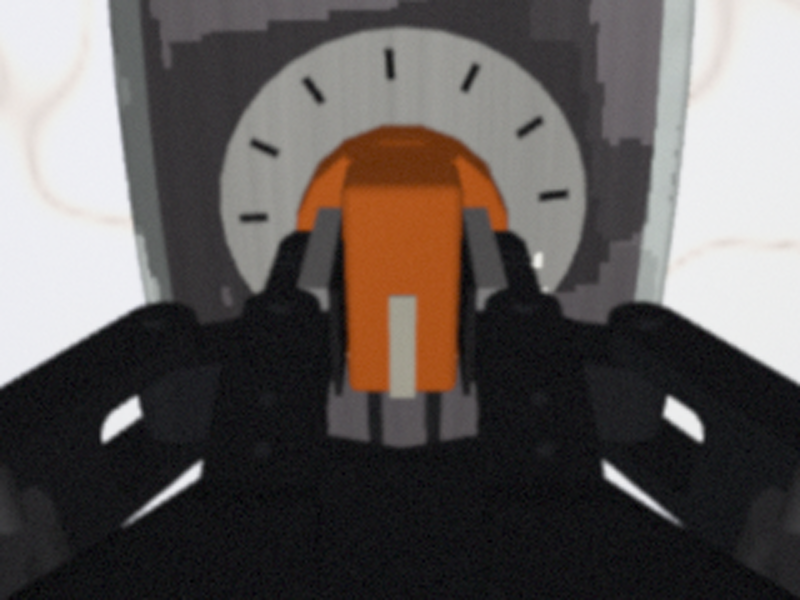

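```bash
python3 - <<'E'
from h import *
g=lambda u,v,z=.05:onz("pics/w4.png",96+u*.4,144+v*.4,z,True)
L,Rr,T=g(253,217),g(553,195),g(390,64)
ang=lambda d:np.degrees(np.arctan2(d[1],d[0]))
print(L,Rr,T,ang(Rr-L)-90,"c",(L+Rr)/2,ang((L+Rr)/2-T))
for p,q in(((315,90),(470,77)),((264,148),(530,127))):
  a,b=g(*p),g(*q);print(ang(b-a)-90,np.hypot(*(b-a)[:2]))
z=.0845+.0064
A,B,C,D=[g(*p,z) for p in((345,185),(464,185),(458,388),(348,390))]
c=(A+B+C+D)/4;d=(C+D-A-B)/2;print(c,ang(d), "stripe",ang(g(403,396,z)-g(402,294,z)))
print("edge",[ang(g(*p)-g(*q)) for p,q in(((158,300),(112,0)),((655,300),(690,0)))])
E
```

```text
[0.52501105 0.13146232 0.05      ] [0.52120771 0.20393526 0.05      ] [0.48829778 0.16592431 0.05      ] 3.004093594599425 c [0.52310938 0.16769879 0.05      ] 2.918059936122101
3.344560139131474 0.035220746711256086
3.1843018922697723 0.062129928094391565
[0.52367311 0.16797108 0.0909    ] -1.8801374238172859 stripe -1.0807355649661199
edge [np.float64(0.8001418027256364), np.float64(-1.6768897029883392)]
```

Request:
{"fn": "send_rows", "kwargs": {"moves": "0 0 0 0 0 -0.005 0;0 0 0 0 0 -0.005 0;0 0 0 0 0 -0.005 0;0 0 0 0 0 -0.005 0;0 0 0 0 0 -0.005 0.5;0 0 0 0 0 -0.005 0.5;0 0 0 0 0 -0.2 0.5;0 0 0 0.2 0 -0.45 0.5;0 0 0 0.2 0 -0.45 0.5;0 0 0 0.2 0 -0.45 0.5;0 0 0 0.2 0 -0.45 0.5"}}

```text
time: 14.22
eef_pos: [0.4839, 0.1688, 0.172]
tcp_rot: [0.013, 1.0, -0.0, -0.001]
contact_force: [-0.2, -0.3, -0.8]
opening: 0.752
finger_force: 0.0
```

```bash
python3 - <<'E'
from h import *
c=snap("wrist","pics/w5.png"); im=c["image"][:,:,::-1]
cv2.imwrite("pics/w5v.png",cv2.resize(im[120:300,136:376],(800,600),interpolation=cv2.INTER_CUBIC))
plan([.5247,.168,.0845],178.5)
E
```

```text
t 14.28 pos [0.484  0.1687 0.1719] psi 178.46 F [-0.1  0.4  0.3] open 0.749 ff 0.0
turn [-0.0001 -0.0005 -0.0001] shift [-0.205   0.0021  0.4366]
```

View pics/w5v.png

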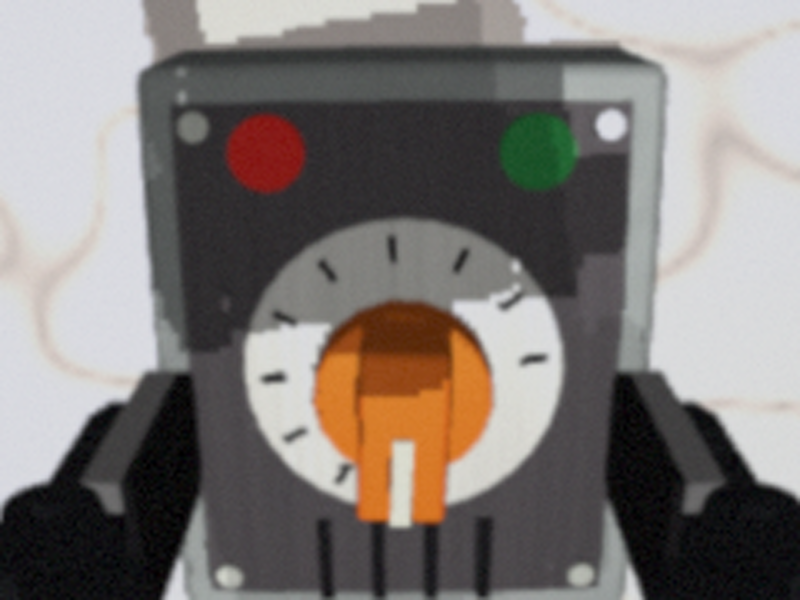

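```bash
python3 - <<'E'
from h import *
g=lambda u,v,z=.05:onz("pics/w5.png",136+u*.3,120+v*.3,z,True)
ang=lambda d:np.degrees(np.arctan2(d[1],d[0]))
a,b,c,d=[g(*p) for p in((192,127),(611,124),(581,575),(229,576))]
print("box",ang(c-b),ang(d-a),ang(b-a)-90,ang(c-d)-90,"ctr",(a+b+c+d)/4)
z=.091
m=(g(357,521,z)+g(444,522,z))/2
print("stripe",ang(g(400,526,z)-g(402,441,z)),"front mid",m,"width",np.hypot(*(g(357,521,z)-g(444,522,z))[:2]),"edge",ang(g(444,522,z)-g(357,521,z))-90)
E
```

```text
box -1.1262972097969257 -1.103668501166727 -1.1452128189468453 -1.3897718843739852 ctr [0.52475397 0.16792952 0.05      ]
stripe -2.7356886189285143 front mid [0.54681199 0.16658704 0.091     ] width 0.02154677689457785 edge -2.320131233072445
```

```bash
python3 -c "
from plant import ctrl
print(ctrl.sign_off())"
```

```text
the job is handed in; nothing more can be done
None
```

The knob is pressed fully home (it snapped, with about 12.5 N of push at the end), turned to within about 1–2° of the red mark and released; the job was handed in at about 14.3 s, and the sign-off returned no verdict.

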